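# Clamp the electrode cell with the guarded knob

### The job

Stand the electrode cell with the copper-coloured bands upright on the white seat of the clamp and let go of it. Then reach down through the yellow guard collar and turn the black knob clockwise until the red pad holds the cell firmly against its stop, without overtightening it or leaning on the guard. Leave the knob set that way, let go, and do not disturb the other things on the bench.

Things in the scene. Friction and masses are not known exactly. Their poses are not given: they have to be found in the camera images.
- cell: The electrode cell to be clamped, copper-coloured bands and tip, 81 mm tall, 0.14 to 0.28 kg. Steel foot 36 mm across, 28 mm high, four thin rods, then a round steel head 28 mm across from 51 to 69 mm above the underside (pinch it here from above, about 60 mm up, in any direction), topped by a small cone. Origin: centre of its underside; z up along its axis.
- spare: A second cell of the same shape and size with blue bands, standing on the same aluminium tray; it may stand on either side of the copper-banded one. Origin: centre of its underside. Leave it alone.
- clamp: The clamp, fixed to the bench: grey base plate 130 mm (x) by 290 mm (y), 30 mm high; origin: centre of its underside. Along its y: yellow guard collar with the knob (-85 mm), carriage with red pad, white seat (+70 mm), steel V stop (about +100 mm). Pad, carriage and stop end below 57 mm over the bench. The stop's place along y differs by up to 4 mm either way and is not reported.
- seat (a point): Centre of the white 52 mm seat disc, on the clamp's base plate 30 mm above the bench. A cell put here stands between the open red pad and the V stop with at least 4 mm of free space on each of those sides; it need not touch either. Clamp's y axis points from here to the stop.
- guard: The yellow guard collar: an upright round tube, 100 mm inside diameter, 6 mm wall, its rim 80 mm above the bench, its axis that of the knob. Origin: on the axis, 30 mm above the bench. It must not be pressed with more than 12 N.
- knob_grip (a point): The point to grip the recessed knob, on its upright axis, 62 mm above the bench and 18 mm below the guard's rim. The knob head is round, black, 24 mm in diameter, reaching from 51 to 74 mm above the bench; the floor of the well is 30 mm above the bench. Pinch it from above in any direction, opening the fingers only some 10 mm wider than the knob.
- clamp_knob (a joint): Turn of the knob, rad: 0 at the start (pad open), growing clockwise seen from above, end stop at 3.6. Each rad moves the carriage 8 mm towards the V stop. Turning freely takes about 0.08 N m of friction. The pad has the cell against the V stop somewhere between 1.0 and 2.1 rad; from there its spring is felt (see pad). It may take 2 or 3 grasps.
- pad: Red pad on the carriage, 36 x 22 x 12 mm; origin: its centre, 45 mm above the bench. Once the cell is against the stop, its 5 N/mm spring loads the knob by 0.32 N m per rad: 0.05 N m is the least (6 N), 0.1 right (12 N), over 0.2 (26 N) is forbidden. Friction adds 0.08 while turning, takes off up to 0.08 when eased back. Let go, a tight knob springs back a little, to 10 N, and holds.
- washer: Brass ring, 32 mm across, 6 mm high, lying on the tray. Origin: centre of its underside. Leave it alone.
- beaker: Glass beaker, 70 mm across, 80 mm high, standing on the bench. Origin: centre of its underside. Leave it alone.
Not all that is in view belongs to the job. Leave any green or purple look-alike of the cell alone.

How it is judged:
By the outcome, as a careful person would: the job done as asked, in the order asked, and still so for the second after the job is handed in, with the robot touching nothing.
It also fails if it takes over 72 s, if anything falls off the work surface, if the arm or the gripper's body presses on something with over 40 N, if the wrist force passes 120 N, or if a joint passes its speed limit or range.

### The arm

A 6-joint arm with a two-finger parallel gripper is mounted at the origin on the work surface. World frame = base frame: x ahead of the robot, y to its left, z up, the work surface at z = 0. Lengths are in mm, angles in rad, forces in N, time in s.
With the tool pointing down it reaches from about 300 to 775 mm from the base axis. Payload 14.6 kg.
Tool frame: the origin (TCP) lies midway between the tips of the shut fingers; the grasp point (between the pads) lies 19 mm behind it; z points along the fingers, y is the direction in which the jaws open and shut (so a half turn about z gives the same grasp; the last joint's range is limited). The gripper opens to 94 mm and grips with 3 to 60 N. Pads are 16 mm wide; open, the fingers measure 119 mm over their backs; the gripper's body (75 mm by 177 mm) begins 78 mm behind the grasp point.
Start: joints at [-1.213, 0.3, 1.521, -0, 1.321, -0.067], TCP at [226.668, -501.11, 205.446] pointing down, gripper open.
Joint ranges: [-3.03, 3.03], [-0.79, 2.21], [0.23, 2.52], [-1.04, 4.18], [0, 3.07], [-2.55, 2.55]. Speed limits (rad/s): [2.22, 2.22, 2.57, 3.14, 3.14, 3.14].

### API

Orientations are given as [roll, pitch, yaw] about the fixed x, y, z axes, in that order (R = Rz(yaw) Ry(pitch) Rx(roll)).
In Python, from cell import manip, camera gives the robot as it stands. The module is installed in compiled form; this text tells all that it offers.
- The arm moves only by the tool jog_arm, never from a script. Its argument "commands" is a list of rows, each a list of 7 numbers: the shift along the world's x, y, z in units of 1 m (1.0 is 1 m), then the turn, a rotation vector about the world's x, y, z in units of 120 degrees (1.0 is 120 degrees), then the opening, from 0 (shut) to 1 (fully open). In form: [[x, y, z, ax, ay, az, grip], ...]. A call has exactly 10 rows; each row is the pose to reach, as a shift and turn from the pose commanded when the call began; what a row does not reach only later rows make up. A row lasts 1/8 s, in which the tool goes at most 62.5 mm and 10.7 degrees, less where a joint would pass 70% of its speed; a pose out of reach is approached as far as the arm can. A call with a number of a shift or a turn outside -1 to 1 is refused whole. A call with a gripper value outside its range is refused whole. The fingers move at their own pace and stop on an object; "grip_force" is the grip in N (left out, the last holds). Time passes only in rows, so rows that repeat a pose let the fingers close, or fill a call up. It gives the time, the measured TCP pose, the force and the opening at its end, in the units of the state.
- manip.read_state(): the state, without advancing time (a new reading comes with each control period).
- camera(name): name is "scene" or "top" or "wrist"; returns a dict with "pixels" (384x512x3 uint8, blue, green, red), "vertical_fov" (degrees; the focal length in pixels is half the picture's height over the tangent of half this angle, whatever the lens; pixels are square), "cx", "cy" (the principal point, pixels), "rvec" (rotation vector, rad) and "tvec" (3), from world to camera coordinates, as OpenCV has them. Camera axes: x right, y down, z forward; pixel columns grow to the right and rows downward; lengths in mm; the calibration is good to about 2 mm. A picture is of the moment at which its call begins. There is no depth.
- manip.sign_off(): hands the job in, once; it reports no verdict.
The state is a dict: "clock": time; "joints": joint angles; "qd": joint speeds; "effort": joint torques, N m; "eef_pos": TCP position; "eef_rot": TCP orientation; "wrist_force": force on the tool from outside, world axes, zero at the start; "moment": the same for the moment, N m; "finger_gap": finger opening in mm.
Only numpy, scipy, OpenCV 4.12 (cv2) and the standard library are available. Lean on these libraries where they do the work, as an engineer would, in place of code of your own. Each camera call takes 0.05 s, during which the arm holds its last target.

## Working session

There is one attempt and no reset: what is moved stays moved. The work goes in short steps, Python scripts to look and compute and a tool call to move; the robot and the scene stay as the last step left them, time stands still between calls to the robot, and variables do not carry over. Pictures are saved under pics/ and viewed, and the job is handed in when it is done.

Besides the shell and the picture viewer there is one more tool, called after "Call:" as name(argument=value, ...), one argument or row to a line, values as JSON. jog_arm: Moves the arm, as the interface text tells. Its arguments: {"type":"object","properties":{"commands":{"type":"array","items":{"type":"array","items":{"type":"number"}}},"grip_force":{"type":"number"}},"required":["commands"]}

```bash
mkdir -p pics
cat > h.py <<'E'
import cv2,numpy as np
from cell import manip,camera
def snap(n,f):
    c=camera(n); cv2.imwrite('pics/'+f,c['pixels']); 
    np.savez('pics/'+f+'.npz',**{k:np.array(v) for k,v in c.items()}); return c
def load(f): 
    d=np.load('pics/'+f+'.npz'); return {k:d[k] for k in d}
def K(c):
    f=c['pixels'].shape[0]/2/np.tan(np.radians(float(c['vertical_fov']))/2)
    return np.array([[f,0,c['cx']],[0,f,c['cy']],[0,0,1]],float)
def ray(c,u,v):
    R=cv2.Rodrigues(np.array(c['rvec'],float))[0]; t=np.array(c['tvec'],float).reshape(3)
    d=R.T@np.linalg.inv(K(c))@np.array([u,v,1.]); return -R.T@t,d
def onz(c,u,v,z):
    o,d=ray(c,u,v); return o+d*(z-o[2])/d[2]
def proj(c,p):
    return cv2.projectPoints(np.array(p,float).reshape(-1,3),np.array(c['rvec'],float),np.array(c['tvec'],float),K(c),None)[0].reshape(-1,2)
E
python3 - <<'E'
from h import *
for n in ['scene','top','wrist']:
    c=snap(n,n+'0.png'); print(n,c['vertical_fov'],c['cx'],c['cy'],c['rvec'],c['tvec'])
print(manip.read_state())
E
```

```text
scene 42.55990213283846 258.0761648140965 189.06400350874836 [ 2.26237065  1.06751047 -0.36267946] [-268.48338075 -259.51516753 1625.28619057]
top 45.582637318115275 255.25546499828096 190.22567310127363 [ 2.16900101 -2.18988237  0.08640274] [ -52.97847661  510.92692882 1203.3100752 ]
wrist 67.4769485218712 260.8668107569503 186.65314397120235 [-2.46945683  1.59256562  0.18829795] [-550.9982338   -23.70063188  389.06488094]
{'clock': 0.15, 'joints': array([-1.21260781e+00,  3.00342746e-01,  1.52139502e+00, -4.81349983e-05,
        1.32070057e+00, -6.65868450e-02]), 'qd': array([-0.00134678, -0.00242961, -0.00234533,  0.00026659, -0.0015935 ,
       -0.00074902]), 'effort': array([-2.35347972e-03, -5.31958044e+01, -3.52823496e+01,  7.07190041e-02,
        2.35974864e-02, -7.71766122e-05]), 'eef_pos': array([ 226.59166422, -500.95311336,  205.03545284]), 'eef_rot': array([-3.14074575e+00, -9.74545565e-06,  4.24787293e-01]), 'wrist_force': array([-0.47598008, -0.55723185,  0.96096048]), 'moment': array([-0.00369198, -0.00231256,  0.01120873]), 'finger_gap': 94.02265971341524}
```

View pics/scene0.png

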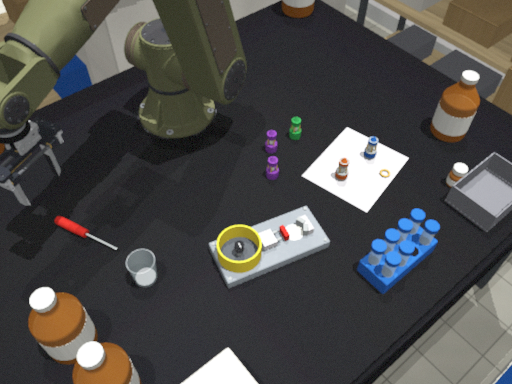

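View pics/top0.png

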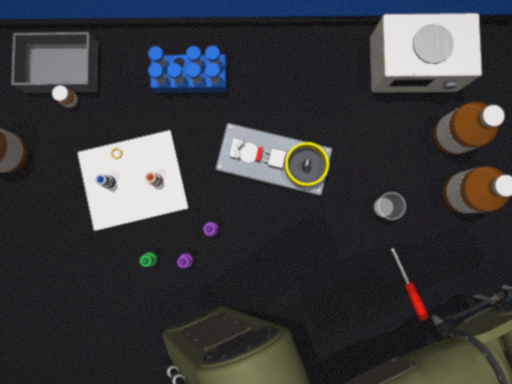

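View pics/wrist0.png

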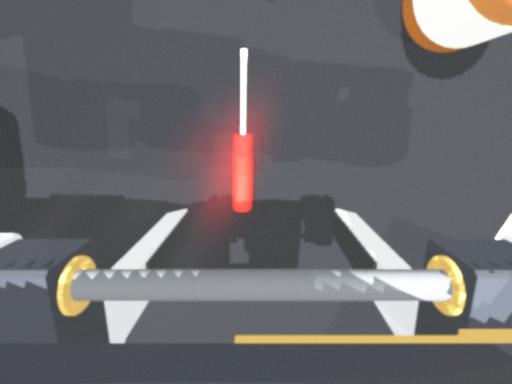

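The top view shows the copper-banded cell near (154,179), the blue spare near (106,181), a green look-alike at (148,260), purple ones at (185,261) and (210,229), and the clamp with its guard at (307,164). I'll enlarge these and measure.

Run:
```python
from h import *
c=load('top0.png');s=load('scene0.png')
a=cv2.resize(c['pixels'][110:240,70:200],None,fx=3,fy=3,interpolation=cv2.INTER_CUBIC)
b=cv2.resize(c['pixels'][110:210,205:345],None,fx=3,fy=3,interpolation=cv2.INTER_CUBIC)
d=cv2.resize(s['pixels'][120:220,300:420],None,fx=3,fy=3,interpolation=cv2.INTER_CUBIC)
H=np.zeros((600,800,3),np.uint8);H[:300,:420]=b;H[300:600,:360]=d;H[:390,425:800]=a[:,:375];cv2.imwrite('pics/crop1.png',H)
def comp(n,m,mn=6):
    k,l,st,ce=cv2.connectedComponentsWithStats(m.astype(np.uint8))
    for i in range(1,k):
        if st[i,4]>=mn: print(n,st[i],ce[i].round(1))
for n,q in(('top',c),('scene',s)):
    h=cv2.cvtColor(q['pixels'],cv2.COLOR_BGR2HSV);Hh,S,V=cv2.split(h)
    comp(n+' yellow',(Hh>22)&(Hh<35)&(S>150)&(V>120),100)
    comp(n+' copper',(Hh<16)&(S>110)&(V>80)&(np.indices(Hh.shape)[1]<390),6)
    comp(n+' blue',(Hh>100)&(Hh<130)&(S>120)&(V>60),6)
```

```text
top yellow [285 142  44  44 418] [307.  164.1]
top copper [60 90 13 14 50] [68.1 98.4]
top copper [256 147   6  14  56] [258.6 153.6]
top copper [147 174   6   6  30] [149.6 176.6]
top blue [   0    0  512   19 8464] [238.    7.9]
top blue [ 147   45   80   48 2969] [187.7  69.5]
top blue [ 98 177   5   5  22] [ 99.9 178.9]
scene yellow [ 217  224   45   48 1014] [238.5 247.1]
scene copper [283   4  31  13 241] [298.2  10.7]
scene copper [  0 144   4  10  31] [  1.2 148. ]
scene copper [341 158   6   5  20] [343.8 160.4]
scene copper [339 163   9   4  13] [343.1 164.9]
scene copper [336 173  11   7  37] [340.5 176.6]
scene copper [ 54 216  35  22 348] [ 70.7 225.8]
scene copper [280 225   9  16  82] [283.9 232.5]
scene copper [  28  292   57   55 2039] [ 57.8 321.3]
scene copper [ 94 332   3   9  18] [ 95.3 336.4]
scene copper [  56  342   76   42 1513] [104.5 367.7]
scene blue [ 54  55  38  44 956] [72.4 78.1]
scene blue [371 136   5   5  16] [373.2 138.8]
scene blue [369 142   7   3   9] [371.6 143.4]
scene blue [364 152  11   6  34] [368.5 155. ]
scene blue [ 357  208   83   86 2985] [398.8 250.6]
scene blue [496 366  16  18 157] [506.  377.2]
```

View pics/crop1.png

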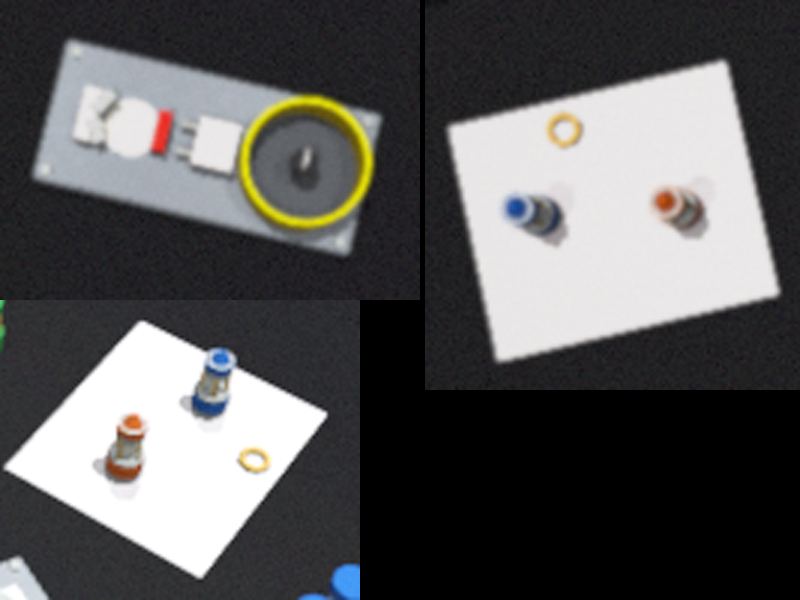

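The crops confirm it. The copper/orange cell is on the right in the top view at (150,177), with its orange tip and foot at (344,160)/(340,177) in the scene view. The other cell on the tray has a blue tip and foot. Now I'll measure positions.

```bash
python3 - <<'E'
from h import *
c=load('top0.png');s=load('scene0.png')
def tri(u,v):
    o1,d1=ray(c,*u);o2,d2=ray(s,*v);d1/=np.linalg.norm(d1);d2/=np.linalg.norm(d2)
    t=np.linalg.lstsq(np.c_[d1,-d2],o2-o1,rcond=None)[0];p,q=o1+t[0]*d1,o2+t[1]*d2
    return ((p+q)/2).round(1),np.linalg.norm(p-q).round(1)
print('cell cone',tri((149.6,176.6),(343.8,160.4)),onz(c,149.6,176.6,78).round(1),onz(s,343.8,160.4,78).round(1))
print('spare',tri((99.9,178.9),(373.2,138.8)))
h=cv2.cvtColor(c['pixels'],cv2.COLOR_BGR2HSV);H,S,V=cv2.split(h)
m=((H>22)&(H<35)&(S>120)&(V>80)).astype(np.uint8)
k=max(cv2.findContours(m,cv2.RETR_EXTERNAL,cv2.CHAIN_APPROX_NONE)[0],key=len)
e=cv2.fitEllipse(cv2.convexHull(k));print(e);print('guard top',onz(c,*e[0],80).round(1))
h2=cv2.cvtColor(s['pixels'],cv2.COLOR_BGR2HSV);H2,S2,V2=cv2.split(h2)
# plate corners
P=[onz(c,x/3+205-.33,y/3+110-.33,30) for x,y in((68,40),(382,115),(350,255),(35,180))];P=np.array(P);print(P.round(1),'ctr',P.mean(0).round(1))
ax=(P[0]+P[3]-P[1]-P[2])[:2];L=np.linalg.norm(ax)/2;ax/=np.linalg.norm(ax);print('y axis',ax,np.degrees(np.arctan2(ax[1],ax[0])),L)
ax2=(P[0]+P[1]-P[2]-P[3])[:2];print(ax2/2,np.degrees(np.arctan2(ax2[1],ax2[0])))
ct=P.mean(0)[:2];print('seat',ct+70*ax,'knob',ct-85*ax)
# seat in image
print('seat from img',onz(c,130/3+205,128/3+110,30).round(1),'scene')
for nm,q in(('top',c),('scene',s)):
  print(nm,proj(q,[[*(ct+70*ax),30],[*(ct-85*ax),80],[*(ct-85*ax),62]]).round(1))
r=[onz(s,x,y,30).round(1) for x,y in((305,208),(329,241),(228,282),(210,246))];print(r,np.mean(r,0))
E
python3 - <<'E'
import sys;sys.path.insert(0,'.')
from h import *
s=cv2.imread('pics/scene0.png')
cv2.imwrite('pics/crop2.png',cv2.resize(s[195:295,200:340],None,fx=5,fy=5,interpolation=cv2.INTER_CUBIC))
E
```

```text
cell cone (array([543.7, 213.1,  72.2]), np.float64(1.1)) [543.4 212.2  78. ] [546.5 208.2  78. ]
spare (array([539. , 340.8,  73.4]), np.float64(0.4))
((306.62408447265625, 163.75645446777344), (43.93752670288086, 45.62666702270508), 46.913307189941406)
guard top [ 572.3 -190.1   80. ]
[[ 691.8   15.5   30. ]
 [ 621.  -264.4   30. ]
 [ 496.1 -233.2   30. ]
 [ 565.7   45.4   30. ]] ctr [ 593.6 -109.2   30. ]
y axis [0.24361149 0.9698729 ] 75.90020812386622 287.9353558192657
[125.53083544 -30.56152224] -13.682939409680532
seat [610.69654571 -41.28031233] knob [ 572.93676495 -191.61061186]
seat from img [610.6 -40.3  30. ] scene
top [[248.7 152.6]
 [307.2 163.5]
 [306.5 164.5]]
scene [[292.3 231.4]
 [238.  242.4]
 [238.2 246.3]]
[array([575.9,  36.8,  30. ]), array([693. ,  12.2,  30. ]), array([ 621. , -261.8,   30. ]), array([ 510.2, -234.9,   30. ])] [ 600.025 -111.925   30.   ]
```

View pics/crop2.png

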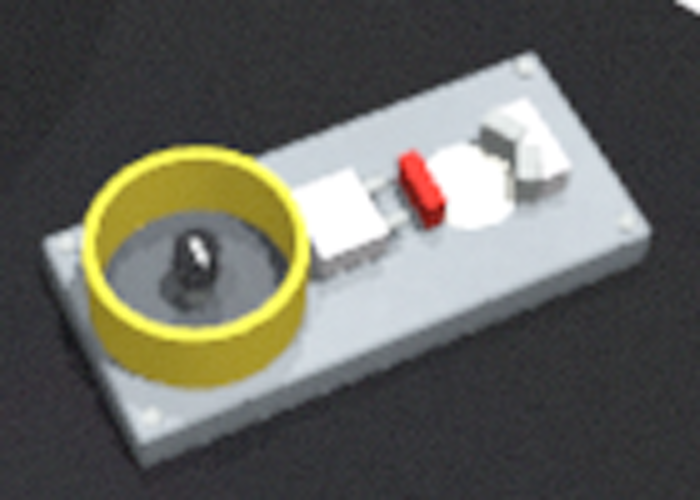

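Both views agree. The cell is at about (543.6, 212.6), the seat at (610.7, -41), the knob at (572.6, -191), and the clamp yaw is about -14°. I'll move above the cell with the jaws along the clamp's x (yaw 1.327).

Call:
jog_arm(
  commands=[
    [0.024,0.055,0,0,0,0.043,0.8],
    [0.048,0.11,0,0,0,0.086,0.8],
    [0.072,0.165,0,0,0,0.129,0.8],
    [0.096,0.22,0,0,0,0.172,0.8],
    [0.12,0.275,0,0,0,0.215,0.8],
    [0.144,0.33,0,0,0,0.258,0.8],
    [0.168,0.385,0,0,0,0.301,0.8],
    [0.192,0.44,0,0,0,0.344,0.8],
    [0.216,0.495,0,0,0,0.387,0.8],
    [0.24,0.55,0,0,0,0.43,0.8],
  ],
)

```text
clock: 1.4
eef_pos: [467.1, 50.9, 205.5]
eef_rot: [3.141, -0.0, 1.329]
wrist_force: [0.9, -1.4, 0.1]
finger_gap: 74.9
```

Call:
jog_arm(
  commands=[
    [0.019,0.041,-0.01,0,0,0,0.7],
    [0.038,0.082,-0.02,0,0,0,0.7],
    [0.057,0.122,-0.03,0,0,0,0.7],
    [0.07,0.15,-0.04,0,0,0,0.7],
    [0.077,0.163,-0.05,0,0,0,0.7],
    [0.077,0.163,-0.055,0,0,0,0.7],
    [0.077,0.163,-0.055,0,0,0,0.7],
    [0.077,0.163,-0.055,0,0,0,0.7],
    [0.077,0.163,-0.055,0,0,0,0.7],
    [0.077,0.163,-0.055,0,0,0,0.7],
  ],
)

```text
clock: 2.65
eef_pos: [543.7, 211.7, 150.8]
eef_rot: [3.141, -0.0, 1.325]
wrist_force: [-0.0, -0.0, 0.4]
finger_gap: 66.0
```

Run:
```python
from h import *
c=snap('wrist','w1.png');s=manip.read_state()
print(s['eef_pos'],s['eef_rot'],s['finger_gap'],s['wrist_force'],s['moment'])
p=s['eef_pos'];print('tcp axis proj at z=75,62,30:',proj(c,[[p[0],p[1],z] for z in(75,62,30)]).round(1))
print(proj(c,[[543.6,212.5,z] for z in(80,75,30)]).round(1))
```

```text
[543.67996679 211.75710793 150.6445122 ] [ 3.14140824e+00 -1.39723594e-04  1.32520568e+00] 66.08452298822625 [ 0.85086087  0.27351771 -0.60182232] [-0.05718377 -0.04369196  0.05441034]
tcp axis proj at z=75,62,30: [[259.3 192.5]
 [259.4 189.1]
 [259.5 181.8]]
[[259.  193.1]
 [259.  191.7]
 [259.3 181.2]]
```

View pics/w1.png

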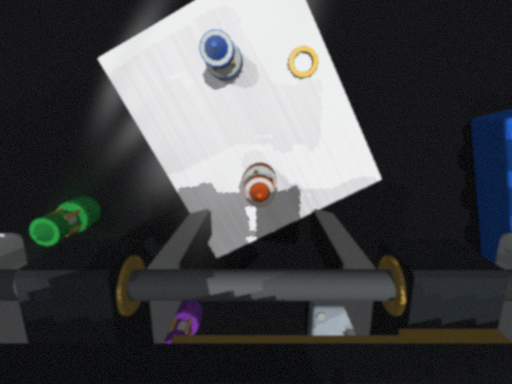

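The wrist picture shows the copper cell's tip at (259,191), where I predicted it to within a pixel or so and midway between the fingers. The blue spare is clear at (217,50). I'll descend and grip.

Call:
jog_arm(
  commands=[
    [0,0,-0.03,0,0,0,0.7],
    [0,0,-0.06,0,0,0,0.7],
    [0,0,-0.085,0,0,0,0.7],
    [0,0,-0.1,0,0,0,0.7],
    [0,0,-0.107,0,0,0,0.7],
    [0,0,-0.107,0,0,0,0.5],
    [0,0,-0.107,0,0,0,0.3],
    [0,0,-0.107,0,0,0,0.1],
    [0,0,-0.107,0,0,0,0.1],
    [0,0,-0.107,0,0,0,0.1],
  ],
  grip_force=25,
)

```text
clock: 3.95
eef_pos: [543.7, 211.9, 43.7]
eef_rot: [3.141, -0.0, 1.325]
wrist_force: [-1.0, 0.6, 2.0]
finger_gap: 28.0
```

Run:
```python
from h import *
c=snap('wrist','w2.png');s=manip.read_state()
print(s['eef_pos'],s['eef_rot'],s['finger_gap'],s['wrist_force'],s['moment'])
```

```text
[543.73625632 211.96004719  43.6675069 ] [ 3.14134878e+00 -1.64074917e-04  1.32548230e+00] 27.78491718821582 [-1.93727387  0.29518934  1.33233269] [-0.05443467  0.05839073  0.01541015]
```

View pics/w2.png

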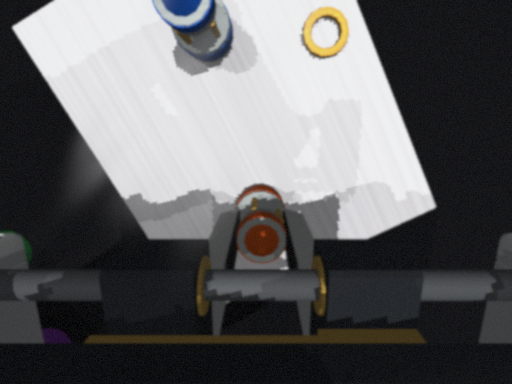

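The cell is gripped: gap 28 mm on the head, tip at (262,240) between the pads. I'll lift and carry it over the seat.

Call:
jog_arm(
  commands=[
    [0,0,0.03,0,0,0,0.1],
    [0,0,0.07,0,0,0,0.1],
    [0,0,0.11,0,0,0,0.1],
    [0.01,-0.038,0.12,0,0,0,0.1],
    [0.02,-0.076,0.12,0,0,0,0.1],
    [0.032,-0.121,0.12,0,0,0,0.1],
    [0.044,-0.166,0.12,0,0,0,0.1],
    [0.056,-0.211,0.12,0,0,0,0.1],
    [0.064,-0.241,0.12,0,0,0,0.1],
    [0.067,-0.253,0.12,0,0,0,0.1],
  ],
)

```text
clock: 5.25
eef_pos: [610.6, -42.6, 162.9]
eef_rot: [-3.141, 0.0, 1.324]
wrist_force: [-0.4, 0.4, -2.7]
finger_gap: 27.8
```

Call:
jog_arm(
  commands=[
    [0,0,0,0,0,0,0.1],
    [0,0,-0.01,0,0,0,0.1],
    [0,0,-0.02,0,0,0,0.1],
    [0,0,-0.03,0,0,0,0.1],
    [0,0,-0.03,0,0,0,0.1],
    [0,0,-0.03,0,0,0,0.1],
    [0,0,-0.03,0,0,0,0.1],
    [0,0,-0.03,0,0,0,0.1],
    [0,0,-0.03,0,0,0,0.1],
    [0,0,-0.03,0,0,0,0.1],
  ],
)

```text
clock: 6.5
eef_pos: [610.7, -41.1, 133.5]
eef_rot: [3.142, -0.0, 1.325]
wrist_force: [-0.7, 0.2, -2.2]
finger_gap: 27.4
```

Run:
```python
from h import *
s=manip.read_state()
print(s['eef_pos'],s['eef_rot'],s['finger_gap'],s['wrist_force'],s['moment'])
w=snap('wrist','w3.png');c=snap('scene','s3.png');t=snap('top','t3.png')
cv2.imwrite('pics/c3.png',np.vstack([np.hstack([cv2.resize(q[y:y+75,x:x+100],None,fx=4,fy=4,interpolation=cv2.INTER_CUBIC) for q,x,y in((c['pixels'],245,170),(t['pixels'],205,115))])]))
```

```text
[610.6842066  -41.11084913 133.48861195] [ 3.14152976e+00 -1.96709480e-05  1.32538332e+00] 27.35050020925119 [-0.68570296  0.21985544 -2.15313778] [-0.04956675 -0.00788745 -0.06956248]
```

View pics/w3.png

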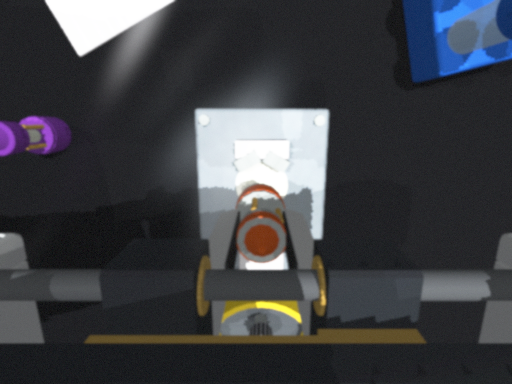

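View pics/c3.png

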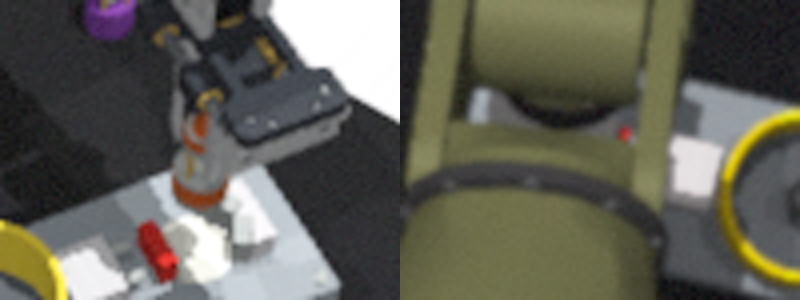

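The wrist view shows the plate between columns 196 and 328, with its far edge at row 108. The cell is laterally centred at column 262. I'll check the fore/aft position numerically.

```bash
python3 - <<'E'
from h import *
w=load('w3.png');ax=np.array([.2419,.9703])
e=onz(w,262,108,30);print('far edge',e,'seat from it',e[:2]-75*ax)
for u in(196,328):print(onz(w,u,160,30))
a=onz(w,196,160,30);b=onz(w,328,160,30);m=(a+b)/2;print('mid offset along clamp x from seat est',np.dot(m[:2]-np.array([610.7,-41]),[.9703,-.2419]))
for z in (164,167,170):print('cone',onz(w,262,239,z).round(1), np.dot(onz(w,262,239,z)[:2]-np.array([610.7,-41]),ax))
# screws/bolts: corners
print(proj(w,[[610.7,-41,30],[*(np.array([610.7,-41])+26*ax),30]]))
E
python3 - <<'E'
import cv2
p=cv2.imread('pics/w3.png');cv2.imwrite('pics/c3b.png',cv2.resize(p[90:290,180:350],None,fx=3,fy=3,interpolation=cv2.INTER_CUBIC))
E
```

```text
far edge [631.32897994  31.549982    30.        ] seat from it [613.18647994 -41.222518  ]
[556.10754916  -0.73130575  30.        ]
[682.59873875 -32.36927638  30.        ]
mid offset along clamp x from seat est 2.4817609885684755
cone [612.8 -40.5 164. ] 1.032360299779153
cone [613.1 -39.2 167. ] 2.356175617263507
cone [613.4 -37.9 170. ] 3.679990934747847
[[259.53977884 185.44254642]
 [259.49254671 159.81753774]]
```

View pics/c3b.png

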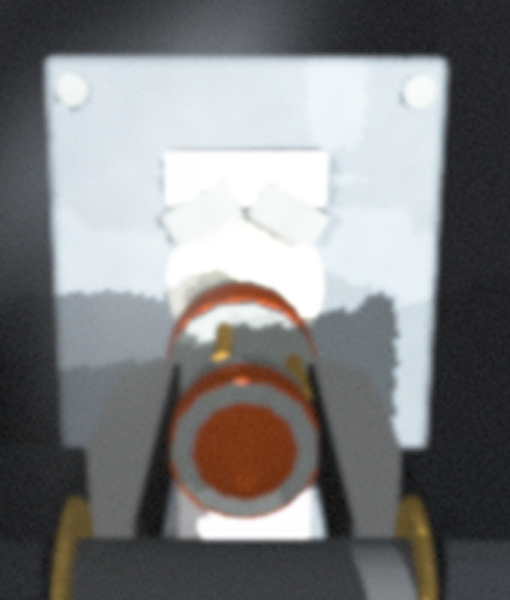

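Measured in the wrist camera, the cell and plate line up laterally, and fore/aft the cell is 1–2 mm towards the stop. I'll shift it back 1 mm and lower.

Call:
jog_arm(
  commands=[
    [0,-0.001,-0.01,0,0,0,0.1],
    [0,-0.001,-0.025,0,0,0,0.1],
    [0,-0.001,-0.04,0,0,0,0.1],
    [0,-0.001,-0.05,0,0,0,0.1],
    [0,-0.001,-0.055,0,0,0,0.1],
    [0,-0.001,-0.058,0,0,0,0.1],
    [0,-0.001,-0.058,0,0,0,0.1],
    [0,-0.001,-0.059,0,0,0,0.1],
    [0,-0.001,-0.06,0,0,0,0.1],
    [0,-0.001,-0.06,0,0,0,0.1],
  ],
)

```text
clock: 7.9
eef_pos: [610.7, -42.1, 73.5]
eef_rot: [3.142, 0.0, 1.325]
wrist_force: [-0.3, 0.4, -2.4]
finger_gap: 27.6
```

Call:
jog_arm(
  commands=[
    [0,0,-0.0005,0,0,0,0.1],
    [0,0,-0.0005,0,0,0,0.1],
    [0,0,-0.001,0,0,0,0.1],
    [0,0,-0.001,0,0,0,0.1],
    [0,0,-0.001,0,0,0,0.1],
    [0,0,-0.001,0,0,0,0.1],
    [0,0,-0.001,0,0,0,0.1],
    [0,0,-0.001,0,0,0,0.1],
    [0,0,-0.001,0,0,0,0.1],
    [0,0,-0.001,0,0,0,0.1],
  ],
)

```text
clock: 9.15
eef_pos: [610.7, -42.1, 72.4]
eef_rot: [3.142, -0.0, 1.325]
wrist_force: [0.2, 0.1, -2.3]
finger_gap: 27.5
```

Call:
jog_arm(
  commands=[
    [0,0,-0.0005,0,0,0,0.1],
    [0,0,-0.0005,0,0,0,0.1],
    [0,0,-0.001,0,0,0,0.1],
    [0,0,-0.001,0,0,0,0.1],
    [0,0,-0.001,0,0,0,0.1],
    [0,0,-0.001,0,0,0,0.1],
    [0,0,-0.001,0,0,0,0.1],
    [0,0,-0.001,0,0,0,0.1],
    [0,0,-0.001,0,0,0,0.1],
    [0,0,-0.001,0,0,0,0.1],
  ],
)

```text
clock: 10.4
eef_pos: [610.7, -42.1, 71.5]
eef_rot: [3.142, -0.0, 1.325]
wrist_force: [0.8, 0.4, -3.1]
finger_gap: 27.2
```

Run:
```python
from h import *
c=snap('scene','s4.png')
cv2.imwrite('pics/c4.png',cv2.resize(c['pixels'][175:265,240:340],None,fx=6,fy=6,interpolation=cv2.INTER_CUBIC))
```

```text
(no output)
```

View pics/c4.png

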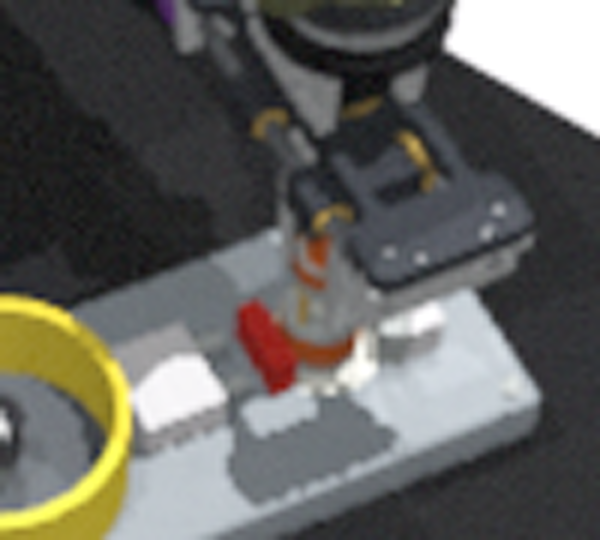

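Run:
```python
from h import *
s0=load('scene0.png');s4=load('s4.png')
def band(q,x0,x1,y0,y1):
    H,S,V=cv2.split(cv2.cvtColor(q['pixels'],cv2.COLOR_BGR2HSV));m=(H>3)&(H<16)&(S>110)&(V>60)
    m2=np.zeros_like(m);m2[y0:y1,x0:x1]=m[y0:y1,x0:x1];ys,xs=np.nonzero(m2);return xs.min(),xs.max(),ys.min(),ys.max(),xs.mean(),ys.mean(),len(xs)
print(band(s0,330,350,170,182),proj(s0,[[543.6,212.5,z] for z in(2,10,16)]))
print(band(s4,287,305,225,240),proj(s4,[[610.7,-42,z] for z in(31,40,46)]))
ax=np.array([.2419,.9703]);S=np.array([610.7,-41])
print(proj(s4,[[*(S+d*ax),30] for d in(-26,0,26)]))
```

```text
(np.int64(336), np.int64(346), np.int64(173), np.int64(179), np.float64(340.5135135135135), np.float64(176.56756756756758), 37) [[340.35215044 176.46234871]
 [340.73453496 174.69973757]
 [341.02349843 173.36775311]]
(np.int64(287), np.int64(298), np.int64(230), np.int64(235), np.float64(292.3235294117647), np.float64(233.05882352941177), 34) [[292.15885722 231.33050223]
 [292.37899348 229.40258689]
 [292.52709114 228.10557327]]
[[283.63470085 234.89074948]
 [292.41702835 231.34221748]
 [301.10177181 227.83311468]]
```

Run:
```python
from h import *
w=snap('wrist','w4.png')
cv2.imwrite('pics/c4b.png',cv2.resize(w['pixels'][60:290,180:350],None,fx=2.6,fy=2.6,interpolation=cv2.INTER_CUBIC))
cv2.imwrite('pics/c4c.png',np.hstack([cv2.resize(cv2.imread('pics/'+f)[205:255,255:325],None,fx=5.5,fy=5.5,interpolation=cv2.INTER_CUBIC) for f in('scene0.png','s4.png')]))
```

```text
(no output)
```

View pics/c4b.png

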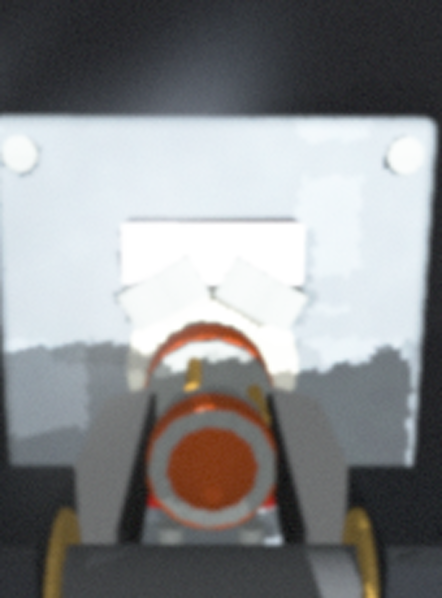

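View pics/c4c.png

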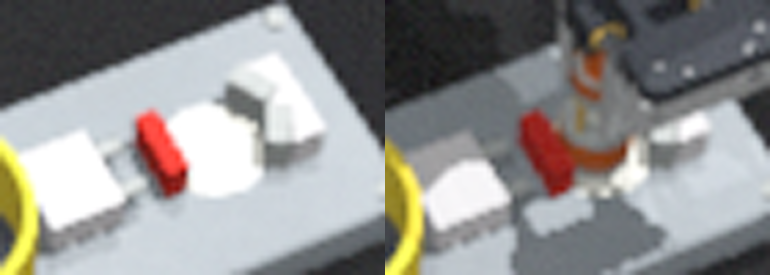

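In the scene view the foot spans 179–245 in crop pixels and the disc 166–262, so the cell is centred within about 1 mm. I'll keep lowering to contact.

Call:
jog_arm(
  commands=[
    [0,0,-0.0005,0,0,0,0.1],
    [0,0,-0.0005,0,0,0,0.1],
    [0,0,-0.001,0,0,0,0.1],
    [0,0,-0.001,0,0,0,0.1],
    [0,0,-0.001,0,0,0,0.1],
    [0,0,-0.001,0,0,0,0.1],
    [0,0,-0.001,0,0,0,0.1],
    [0,0,-0.001,0,0,0,0.1],
    [0,0,-0.001,0,0,0,0.1],
    [0,0,-0.001,0,0,0,0.1],
  ],
)

```text
clock: 11.75
eef_pos: [610.7, -42.1, 70.4]
eef_rot: [-3.142, 0.0, 1.325]
wrist_force: [0.5, -0.4, -2.4]
finger_gap: 27.2
```

Call:
jog_arm(
  commands=[
    [0,0,-0.0005,0,0,0,0.1],
    [0,0,-0.0005,0,0,0,0.1],
    [0,0,-0.001,0,0,0,0.1],
    [0,0,-0.001,0,0,0,0.1],
    [0,0,-0.001,0,0,0,0.1],
    [0,0,-0.001,0,0,0,0.1],
    [0,0,-0.001,0,0,0,0.1],
    [0,0,-0.001,0,0,0,0.1],
    [0,0,-0.001,0,0,0,0.1],
    [0,0,-0.001,0,0,0,0.1],
  ],
)

```text
clock: 13.0
eef_pos: [610.7, -42.1, 69.6]
eef_rot: [3.141, -0.0, 1.325]
wrist_force: [-2.7, 0.9, 4.5]
finger_gap: 27.6
```

The force reads contact at z≈69.6. I'll release and rise.

Call:
jog_arm(
  commands=[
    [0,0,0,0,0,0,0.35],
    [0,0,0,0,0,0,0.5],
    [0,0,0,0,0,0,0.6],
    [0,0,0,0,0,0,0.6],
    [0,0,0.01,0,0,0,0.6],
    [0,0,0.03,0,0,0,0.6],
    [0,0,0.06,0,0,0,0.6],
    [0,0,0.09,0,0,0,0.6],
    [0,0,0.11,0,0,0,0.6],
    [0,0,0.11,0,0,0,0.6],
  ],
)

```text
clock: 14.25
eef_pos: [611.3, -42.2, 181.4]
eef_rot: [3.138, -0.0, 1.325]
wrist_force: [-0.3, -0.5, -1.0]
finger_gap: 56.6
```

Run:
```python
from h import *
w=snap('wrist','w5.png');c=snap('scene','s5.png');s=manip.read_state()
print(s['eef_pos'],s['finger_gap'],s['wrist_force'],s['moment'])
cv2.imwrite('pics/c5.png',np.hstack([cv2.resize(w['pixels'][90:290,160:360],(450,450)),cv2.resize(c['pixels'][195:275,255:325],(350,400),interpolation=cv2.INTER_CUBIC)[:400]] if 0 else [cv2.resize(w['pixels'][90:290,160:360],(400,400)),cv2.resize(c['pixels'][195:265,255:325],(400,400),interpolation=cv2.INTER_CUBIC)]))
```

```text
[610.42215834 -42.093655   178.92807088] 56.385370121664835 [ 0.20198331 -0.041031   -0.8119311 ] [ 0.00144864 -0.04145505 -0.02080382]
```

View pics/c5.png

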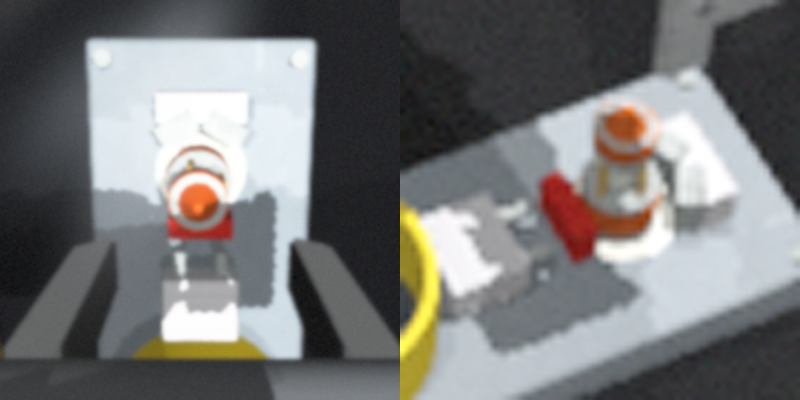

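The cell stands upright on the seat, with its tip in the right-hand crop at (627,120) and its foot at (625,220), clear of the pad and the V stop. Next I'll hover over the knob and pre-turn anticlockwise 1.5 rad so that one grasp covers the travel.

Call:
jog_arm(
  commands=[
    [-0.004,-0.015,0,0,0,0.08,0.37],
    [-0.009,-0.035,0,0,0,0.16,0.37],
    [-0.014,-0.055,0,0,0,0.24,0.37],
    [-0.019,-0.075,0,0,0,0.32,0.37],
    [-0.024,-0.095,0,0,0,0.4,0.37],
    [-0.029,-0.115,0,0,0,0.48,0.37],
    [-0.034,-0.133,0,0,0,0.56,0.37],
    [-0.038,-0.149,0,0,0,0.64,0.37],
    [-0.038,-0.149,0,0,0,0.716,0.37],
    [-0.038,-0.149,0,0,0,0.716,0.37],
  ],
)

```text
clock: 15.6
eef_pos: [572.3, -191.1, 178.4]
eef_rot: [3.141, -0.002, 2.824]
wrist_force: [0.3, -0.1, 1.0]
finger_gap: 34.8
```

Call:
jog_arm(
  commands=[
    [0,0,0,0,0,0,0.37],
    [0,0,0,0,0,0,0.37],
    [0,0,0,0,0,0,0.37],
    [0,0,0,0,0,0,0.37],
    [0,0,0,0,0,0,0.37],
    [0,0,0,0,0,0,0.37],
    [0,0,0,0,0,0,0.37],
    [0,0,0,0,0,0,0.37],
    [0,0,0,0,0,0,0.37],
    [0,0,0,0,0,0,0.37],
  ],
)

```text
clock: 16.85
eef_pos: [572.7, -191.1, 179.4]
eef_rot: [-3.142, -0.0, 2.825]
wrist_force: [0.3, 1.1, -0.1]
finger_gap: 34.9
```

Run:
```python
from h import *
w=snap('wrist','w6.png');s=manip.read_state()
print(s['eef_pos'],s['eef_rot'],s['joints'],s['finger_gap'],s['wrist_force'],s['moment'])
p=s['eef_pos'];print(proj(w,[[p[0],p[1],80],[p[0],p[1],74],[572.6,-191,74]]).round(1))
```

```text
[ 572.66344704 -191.10999985  179.45032372] [-3.14156170e+00  7.25860343e-06  2.82496938e+00] [-3.82748318e-01  4.40210802e-01  1.39130452e+00 -3.14717377e-05
  1.31006804e+00 -1.63691326e+00] 34.68550005082132 [ 0.58926456 -0.04359606  0.62530979] [-0.00205573 -0.18395197 -0.00265547]
[[261.4 185.9]
 [261.4 184.5]
 [261.5 184.4]]
```

View pics/w6.png

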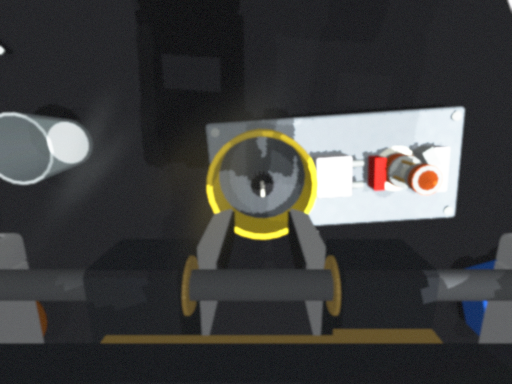

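Run:
```python
from h import *
w=load('w6.png');H,S,V=cv2.split(cv2.cvtColor(w['pixels'],cv2.COLOR_BGR2HSV))
m=((H>22)&(H<35)&(S>120)&(V>100)).astype(np.uint8);m[:100]=0;m[245:]=0
k=max(cv2.findContours(m,cv2.RETR_EXTERNAL,cv2.CHAIN_APPROX_NONE)[0],key=len)
e=cv2.fitEllipse(cv2.convexHull(k));print(e,onz(w,*e[0],80))
cv2.imwrite('pics/c6.png',cv2.resize(w['pixels'][120:245,200:325],None,fx=4.5,fy=4.5,interpolation=cv2.INTER_CUBIC))
```

```text
((261.1563415527344, 184.69874572753906), (109.81858825683594, 111.9586181640625), 52.590171813964844) [ 571.45924988 -191.00199963   80.        ]
```

View pics/c6.png

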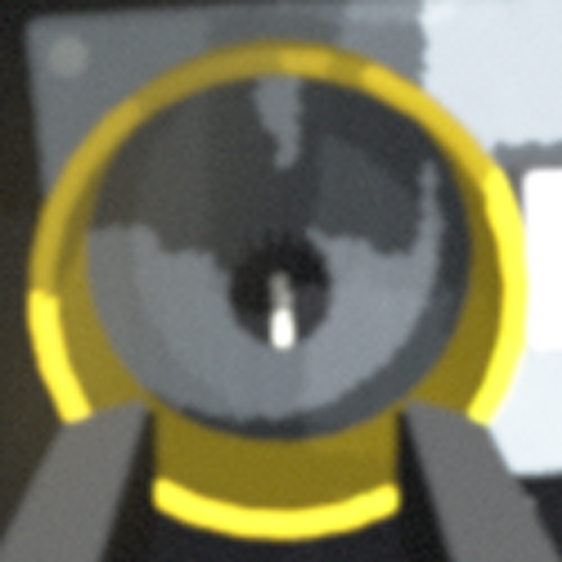

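The guard fits at (261.2,184.7) and the knob is at (262,185). The TCP axis projects to (261.4,185.9), so I'm aligned within about 1 mm. Descending inside the collar.

Call:
jog_arm(
  commands=[
    [0,0,-0.03,0,0,0,0.37],
    [0,0,-0.06,0,0,0,0.37],
    [0,0,-0.085,0,0,0,0.37],
    [0,0,-0.1,0,0,0,0.37],
    [0,0,-0.11,0,0,0,0.37],
    [0,0,-0.12,0,0,0,0.37],
    [0,0,-0.13,0,0,0,0.37],
    [0,0,-0.136,0,0,0,0.37],
    [0,0,-0.136,0,0,0,0.37],
    [0,0,-0.136,0,0,0,0.37],
  ],
)

```text
clock: 18.15
eef_pos: [572.9, -191.2, 43.8]
eef_rot: [-3.142, 0.001, 2.825]
wrist_force: [-0.3, -0.3, -0.5]
finger_gap: 34.6
```

Call:
jog_arm(
  commands=[
    [0,0,0,0,0,0,0.3],
    [0,0,0,0,0,0,0.24],
    [0,0,0,0,0,0,0.1],
    [0,0,0,0,0,0,0.1],
    [0,0,0,0,0,0,0.1],
    [0,0,0,0,0,0,0.1],
    [0,0,0,0,0,0,0.1],
    [0,0,0,0,0,0,0.1],
    [0,0,0,0,0,0,0.1],
    [0,0,0,0,0,0,0.1],
  ],
  grip_force=30,
)

```text
clock: 19.4
eef_pos: [573.1, -190.3, 43.8]
eef_rot: [3.14, 0.0, 2.825]
wrist_force: [2.3, 5.6, 0.6]
finger_gap: 23.2
```

```bash
cat > st.py <<'E'
from h import *
s=manip.read_state()
print(s['clock'],s['eef_pos'].round(2),s['eef_rot'].round(4),'gap',round(s['finger_gap'],2),'F',s['wrist_force'].round(2),'M',s['moment'].round(3),'j6',s['joints'][5].round(4),'eff6',s['effort'][5].round(4))
E
python3 st.py
```

```text
19.4 [ 573.08 -190.33   43.76] [3.1405e+00 5.0000e-04 2.8253e+00] gap 23.17 F [2.26 5.6  0.64] M [ 1.07  -0.463 -0.044] j6 -1.6369 eff6 -0.018
```

The knob is gripped, with a slight 6 N side load along the jaw direction. I'll shift 0.9 mm to relieve it and turn 0.8 rad clockwise, still in the free range.

Call:
jog_arm(
  commands=[
    [0.0003,0.0009,0,0,0,0,0.1],
    [0.0003,0.0009,0,0,0,-0.045,0.1],
    [0.0003,0.0009,0,0,0,-0.09,0.1],
    [0.0003,0.0009,0,0,0,-0.135,0.1],
    [0.0003,0.0009,0,0,0,-0.18,0.1],
    [0.0003,0.0009,0,0,0,-0.225,0.1],
    [0.0003,0.0009,0,0,0,-0.27,0.1],
    [0.0003,0.0009,0,0,0,-0.315,0.1],
    [0.0003,0.0009,0,0,0,-0.36,0.1],
    [0.0003,0.0009,0,0,0,-0.38,0.1],
  ],
)

```text
clock: 20.65
eef_pos: [573.0, -190.3, 43.7]
eef_rot: [3.142, 0.0, 2.027]
wrist_force: [-0.7, 0.4, 2.8]
finger_gap: 23.3
```

```bash
python3 st.py; python3 -c "
from h import *
w=snap('wrist','w7.png')"
```

```text
20.65 [ 573.03 -190.35   43.74] [3.1416e+00 4.0000e-04 2.0270e+00] gap 23.25 F [-0.74  0.37  2.8 ] M [0.066 0.103 0.127] j6 -0.8374 eff6 -0.1413
```

View pics/w7.png

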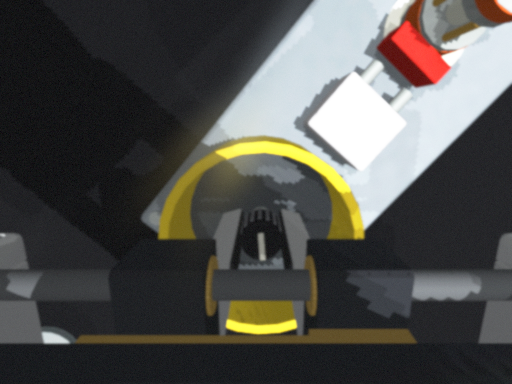

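The pointer turned with the fingers (white mark at (262,245)), and the carriage has moved up to the cell. I'll continue in small steps, averaging the moment readings.

Call:
jog_arm(
  commands=[
    [0,0,0,0,0,-0.01,0.1],
    [0,0,0,0,0,-0.02,0.1],
    [0,0,0,0,0,-0.03,0.1],
    [0,0,0,0,0,-0.04,0.1],
    [0,0,0,0,0,-0.05,0.1],
    [0,0,0,0,0,-0.06,0.1],
    [0,0,0,0,0,-0.07,0.1],
    [0,0,0,0,0,-0.08,0.1],
    [0,0,0,0,0,-0.09,0.1],
    [0,0,0,0,0,-0.1,0.1],
  ],
)

```text
clock: 21.95
eef_pos: [573.0, -190.3, 43.7]
eef_rot: [3.141, 0.0, 1.819]
wrist_force: [-2.4, 0.2, 5.5]
finger_gap: 23.2
```

```bash
cat > av.py <<'E'
from h import *
import sys
f=sys.argv[1] if len(sys.argv)>1 else None
M=[];E=[];F=[]
for i in range(6):
    s=manip.read_state();M.append(s['moment'][2]);E.append(s['effort'][5]);F.append(s['wrist_force'])
    c=camera('scene')
if f: cv2.imwrite('pics/'+f,cv2.resize(c['pixels'][175:275,205:325],None,fx=5,fy=5,interpolation=cv2.INTER_CUBIC))
print('t',s['clock'],'Mz',np.round(M,3),np.mean(M).round(3),'E6',np.round(E,3),'F',np.mean(F,0).round(2),'gap',s['finger_gap'].round(2),'yaw',s['eef_rot'][2].round(4),'turned',(2.825-s['eef_rot'][2]).round(3))
E
python3 av.py a8.png
```

```text
Traceback (most recent call last):
  File "av.py", line 9, in <module>
    print('t',s['clock'],'Mz',np.round(M,3),np.mean(M).round(3),'E6',np.round(E,3),'F',np.mean(F,0).round(2),'gap',s['finger_gap'].round(2),'yaw',s['eef_rot'][2].round(4),'turned',(2.825-s['eef_rot'][2]).round(3))
                                                                                                                   ^^^^^^^^^^^^^^^^^^^^^
AttributeError: 'float' object has no attribute 'round'
```

View pics/a8.png

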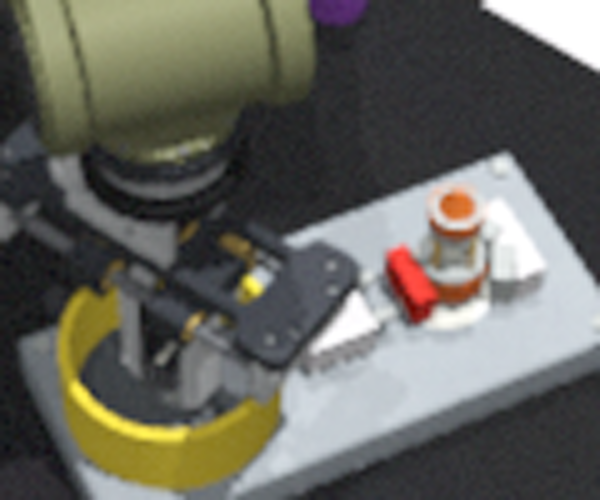

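```bash
sed -i "s/s\['finger_gap'\].round(2)/round(s['finger_gap'],2)/" av.py; python3 av.py
```

```text
t 22.5 Mz [ 0.03   0.042 -0.011  0.047 -0.032  0.052] 0.021 E6 [0.035 0.034 0.034 0.034 0.034 0.034] F [-1.89  0.2   5.86] gap 23.33 yaw 1.8193 turned 1.006
```

Call:
jog_arm(
  commands=[
    [0,0,0,0,0,-0.005,0.1],
    [0,0,0,0,0,-0.01,0.1],
    [0,0,0,0,0,-0.015,0.1],
    [0,0,0,0,0,-0.02,0.1],
    [0,0,0,0,0,-0.025,0.1],
    [0,0,0,0,0,-0.03,0.1],
    [0,0,0,0,0,-0.035,0.1],
    [0,0,0,0,0,-0.04,0.1],
    [0,0,0,0,0,-0.045,0.1],
    [0,0,0,0,0,-0.05,0.1],
  ],
)

```text
clock: 23.8
eef_pos: [573.0, -190.3, 43.7]
eef_rot: [3.141, 0.0, 1.714]
wrist_force: [-1.9, 0.5, 5.7]
finger_gap: 23.4
```

```bash
python3 av.py
```

```text
t 24.05 Mz [0.092 0.066 0.076 0.073 0.025 0.039] 0.062 E6 [-0.079 -0.037  0.185  0.095  0.058  0.048] F [-2.07  0.5   5.84] gap 23.36 yaw 1.7146 turned 1.11
```

Holding statically lets the friction relax, so I'll also track the cell tip and red pad centroids in the scene camera. Both stop moving once the cell meets the stop.

```bash
cat > av.py <<'E'
from h import *
import sys
def cen(p,box,red):
    x0,x1,y0,y1=box;q=p[y0:y1,x0:x1].astype(float);b,g,r=q[...,0],q[...,1],q[...,2]
    if red: wt=np.clip(r-1.9*np.maximum(g,b)-20,0,None)*(g-b<25)
    else: wt=np.clip(r-g-40,0,None)*(g-b>5)
    ys,xs=np.indices(wt.shape);return np.array([(xs*wt).sum()/wt.sum()+x0,(ys*wt).sum()/wt.sum()+y0,wt.sum()/100])
def trk(p):
    return np.r_[cen(p,(285,306,205,221),False),cen(p,(276,296,220,245),True)]
if __name__=='__main__':
    M=[];E=[];F=[];T=[]
    for i in range(4):
        s=manip.read_state();M.append(s['moment'][2]);E.append(s['effort'][5]);F.append(s['wrist_force'])
        c=camera('scene');T.append(trk(c['pixels']))
    s=manip.read_state()
    print('t',s['clock'],'Mz',np.round(M,3),np.mean(M).round(3),'E6',np.round(E,3),'F',np.mean(F,0).round(2),'gap',round(s['finger_gap'],2),'turned',(2.825-s['eef_rot'][2]).round(3),'cone/pad',np.mean(T,0).round(2))
E
python3 - <<'E'
from av import *
print(trk(cv2.imread('pics/s5.png')).round(2))
E
python3 av.py
```

```text
[294.25 216.33  11.86 284.1  232.16  41.28]
t 24.3 Mz [ 0.004  0.016 -0.01   0.052] 0.015 E6 [0.046 0.045 0.045 0.045] F [-2.2   0.15  5.54] gap 23.69 turned 1.11 cone/pad [296.11 215.84  16.12 287.2  230.81  57.33]
```

Call:
jog_arm(
  commands=[
    [0,0,0,0,0,-0.005,0.1],
    [0,0,0,0,0,-0.01,0.1],
    [0,0,0,0,0,-0.015,0.1],
    [0,0,0,0,0,-0.02,0.1],
    [0,0,0,0,0,-0.025,0.1],
    [0,0,0,0,0,-0.03,0.1],
    [0,0,0,0,0,-0.035,0.1],
    [0,0,0,0,0,-0.04,0.1],
    [0,0,0,0,0,-0.045,0.1],
    [0,0,0,0,0,-0.05,0.1],
  ],
)

```text
clock: 25.55
eef_pos: [573.0, -190.3, 43.7]
eef_rot: [3.141, 0.0, 1.61]
wrist_force: [-2.7, -0.3, 5.7]
finger_gap: 23.5
```

```bash
python3 av.py
```

```text
t 25.75 Mz [0.072 0.007 0.074 0.011] 0.041 E6 [-0.078 -0.036  0.185  0.095] F [-2.57  0.29  5.79] gap 23.24 turned 1.215 cone/pad [296.59 215.57  16.06 287.48 230.71  59.16]
```

Call:
jog_arm(
  commands=[
    [0,0,0,0,0,-0.005,0.1],
    [0,0,0,0,0,-0.01,0.1],
    [0,0,0,0,0,-0.015,0.1],
    [0,0,0,0,0,-0.02,0.1],
    [0,0,0,0,0,-0.025,0.1],
    [0,0,0,0,0,-0.03,0.1],
    [0,0,0,0,0,-0.035,0.1],
    [0,0,0,0,0,-0.04,0.1],
    [0,0,0,0,0,-0.045,0.1],
    [0,0,0,0,0,-0.05,0.1],
  ],
)

```text
clock: 27.0
eef_pos: [572.9, -190.3, 43.7]
eef_rot: [3.142, 0.0, 1.505]
wrist_force: [-2.5, 0.1, 6.6]
finger_gap: 23.4
```

```bash
python3 av.py
```

```text
t 27.2 Mz [0.157 0.071 0.046 0.068] 0.085 E6 [-0.08  -0.038  0.185  0.095] F [-2.15  0.09  6.65] gap 23.48 turned 1.32 cone/pad [296.62 215.59  16.35 287.78 230.64  56.42]
```

Call:
jog_arm(
  commands=[
    [0,0,0,0,0,-0.005,0.1],
    [0,0,0,0,0,-0.01,0.1],
    [0,0,0,0,0,-0.015,0.1],
    [0,0,0,0,0,-0.02,0.1],
    [0,0,0,0,0,-0.025,0.1],
    [0,0,0,0,0,-0.03,0.1],
    [0,0,0,0,0,-0.035,0.1],
    [0,0,0,0,0,-0.04,0.1],
    [0,0,0,0,0,-0.045,0.1],
    [0,0,0,0,0,-0.05,0.1],
  ],
)

```text
clock: 28.45
eef_pos: [573.0, -190.4, 43.7]
eef_rot: [3.142, 0.0, 1.4]
wrist_force: [-2.6, -0.2, 6.3]
finger_gap: 23.0
```

```bash
python3 av.py; python3 -c "
from h import *
w=snap('wrist','w9.png')['pixels'];s=snap('scene','s9.png')['pixels']
cv2.imwrite('pics/c9.png',np.hstack([cv2.resize(w[130:270,200:340],(400,400)),cv2.resize(s[195:265,255:325],(400,400),interpolation=cv2.INTER_CUBIC)]))"
```

```text
t 28.65 Mz [0.118 0.097 0.034 0.057] 0.076 E6 [-0.066 -0.026  0.195  0.106] F [-2.17 -0.02  5.83] gap 23.34 turned 1.425 cone/pad [296.87 215.44  16.23 287.99 230.57  56.68]
```

View pics/c9.png

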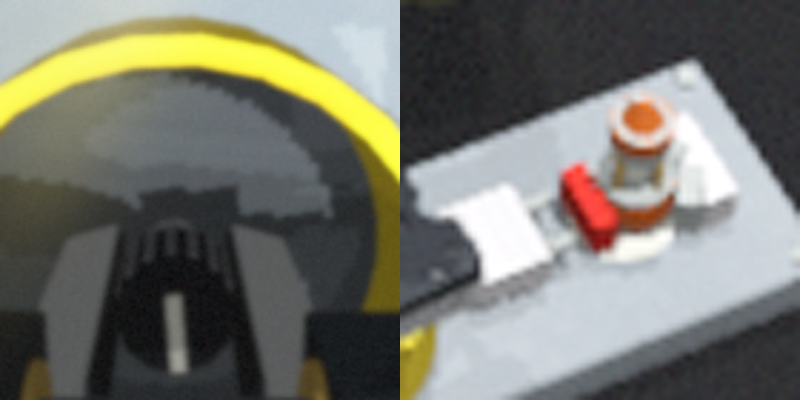

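The pointer still follows the fingers, so there's no slip. The joint-6 effort is nearly noise-free and has just risen by 0.01, which may be first contact. Continuing.

Call:
jog_arm(
  commands=[
    [0,0,0,0,0,-0.005,0.1],
    [0,0,0,0,0,-0.01,0.1],
    [0,0,0,0,0,-0.015,0.1],
    [0,0,0,0,0,-0.02,0.1],
    [0,0,0,0,0,-0.025,0.1],
    [0,0,0,0,0,-0.03,0.1],
    [0,0,0,0,0,-0.035,0.1],
    [0,0,0,0,0,-0.04,0.1],
    [0,0,0,0,0,-0.045,0.1],
    [0,0,0,0,0,-0.05,0.1],
  ],
)

```text
clock: 30.0
eef_pos: [572.9, -190.3, 43.7]
eef_rot: [3.142, 0.0, 1.295]
wrist_force: [-1.7, 1.1, 4.7]
finger_gap: 23.5
```

```bash
python3 av.py
```

```text
t 30.2 Mz [0.09  0.14  0.123 0.038] 0.097 E6 [-0.037  0.003  0.224  0.135] F [-2.46  0.52  5.5 ] gap 23.46 turned 1.529 cone/pad [296.89 215.43  16.23 288.   230.49  57.44]
```

Effort rose another 0.03 and the cone has stopped at (296.9,215.4). Contact is therefore at about 1.39 rad, and the spring is near 0.045 N m now. The target is about 1.71 rad.

Call:
jog_arm(
  commands=[
    [0,0,0,0,0,-0.005,0.1],
    [0,0,0,0,0,-0.01,0.1],
    [0,0,0,0,0,-0.015,0.1],
    [0,0,0,0,0,-0.02,0.1],
    [0,0,0,0,0,-0.025,0.1],
    [0,0,0,0,0,-0.03,0.1],
    [0,0,0,0,0,-0.035,0.1],
    [0,0,0,0,0,-0.04,0.1],
    [0,0,0,0,0,-0.045,0.1],
    [0,0,0,0,0,-0.05,0.1],
  ],
)

```text
clock: 31.45
eef_pos: [572.9, -190.4, 43.7]
eef_rot: [3.142, 0.0, 1.191]
wrist_force: [-3.2, 0.0, 6.0]
finger_gap: 23.5
```

```bash
python3 av.py
```

```text
t 31.65 Mz [0.178 0.139 0.096 0.123] 0.134 E6 [-0.008  0.033  0.253  0.164] F [-2.6   0.42  6.46] gap 23.3 turned 1.634 cone/pad [296.91 215.42  16.26 288.01 230.5   56.85]
```

Call:
jog_arm(
  commands=[
    [0,0,0,0,0,-0.004,0.1],
    [0,0,0,0,0,-0.008,0.1],
    [0,0,0,0,0,-0.012,0.1],
    [0,0,0,0,0,-0.016,0.1],
    [0,0,0,0,0,-0.02,0.1],
    [0,0,0,0,0,-0.024,0.1],
    [0,0,0,0,0,-0.028,0.1],
    [0,0,0,0,0,-0.032,0.1],
    [0,0,0,0,0,-0.037,0.1],
    [0,0,0,0,0,-0.042,0.1],
  ],
)

```text
clock: 32.9
eef_pos: [572.9, -190.3, 43.7]
eef_rot: [-3.142, 0.0, 1.103]
wrist_force: [-2.2, 0.7, 6.0]
finger_gap: 23.4
```

```bash
python3 av.py;python3 -c "
from h import *
w=snap('wrist','w10.png')['pixels']
cv2.imwrite('pics/c10.png',cv2.resize(w[130:270,200:340],(400,400)))"
```

```text
t 33.1 Mz [0.183 0.149 0.174 0.127] 0.158 E6 [0.016 0.058 0.278 0.189] F [-2.69  0.83  5.97] gap 23.5 turned 1.722 cone/pad [296.93 215.4   16.34 288.03 230.49  57.11]
```

View pics/c10.png

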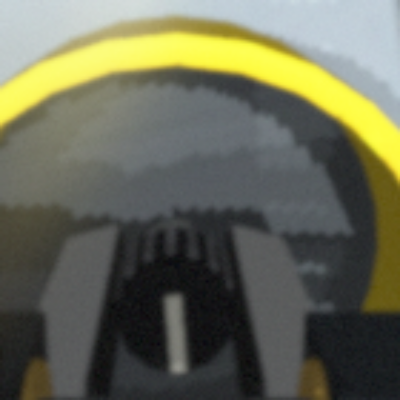

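The pointer is still aligned, the effort is 0.096 N m above its free-turning level, and the moment at the end of the motion was about 0.18 (0.08 friction plus 0.10 spring). That's on target, so I'll release and rise straight up.

Call:
jog_arm(
  commands=[
    [0,0,0,0,0,0,0.28],
    [0,0,0,0,0,0,0.32],
    [0,0,0,0,0,0,0.37],
    [0,0,0,0,0,0,0.37],
    [0,0,0,0,0,0,0.37],
    [0,0,0.01,0,0,0,0.37],
    [0,0,0.03,0,0,0,0.37],
    [0,0,0.06,0,0,0,0.37],
    [0,0,0.1,0,0,0,0.37],
    [0,0,0.14,0,0,0,0.37],
  ],
)

```text
clock: 34.4
eef_pos: [572.9, -190.1, 185.5]
eef_rot: [3.141, -0.0, 1.103]
wrist_force: [0.1, -0.3, -0.7]
finger_gap: 34.7
```

Call:
jog_arm(
  commands=[
    [-0.005,-0.005,0.01,0,0,0,0.37],
    [-0.02,-0.015,0.02,0,0,0,0.37],
    [-0.045,-0.03,0.03,0,0,0,0.37],
    [-0.07,-0.05,0.03,0,0,0,0.37],
    [-0.095,-0.07,0.03,0,0,0,0.37],
    [-0.12,-0.09,0.03,0,0,0,0.37],
    [-0.14,-0.1,0.03,0,0,0,0.37],
    [-0.15,-0.11,0.03,0,0,0,0.37],
    [-0.15,-0.11,0.03,0,0,0,0.37],
    [-0.15,-0.11,0.03,0,0,0,0.37],
  ],
)

```text
clock: 35.65
eef_pos: [423.3, -300.0, 213.2]
eef_rot: [-3.141, -0.0, 1.104]
wrist_force: [0.7, -0.2, -0.3]
finger_gap: 34.5
```

```bash
python3 st.py; python3 -c "
from h import *
from av import trk
for n in('scene','top','wrist'): c=snap(n,n+'9.png')
s=load('scene9.png')['pixels'];t=load('top9.png')['pixels']
print(trk(s).round(2))
cv2.imwrite('pics/c11.png',np.hstack([cv2.resize(s[190:290,205:335],(450,346),interpolation=cv2.INTER_CUBIC),cv2.resize(t[110:210,225:325],(346,346),interpolation=cv2.INTER_CUBIC)]))"
```

```text
35.65 [ 423.26 -299.97  213.21] [-3.1413e+00 -2.0000e-04  1.1036e+00] gap 34.47 F [ 0.7  -0.17 -0.26] M [-0.087  0.015  0.042] j6 -0.2201 eff6 -0.0219
[296.92 215.42  15.87 287.96 230.47  57.73]
```

View pics/c11.png

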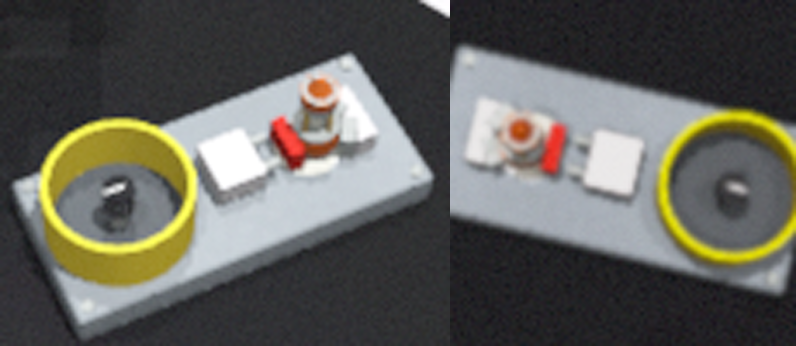

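View pics/scene9.png

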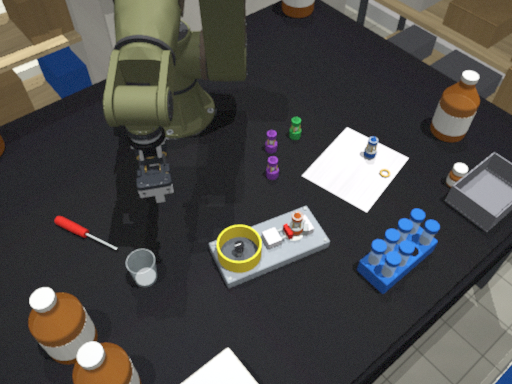

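View pics/wrist9.png

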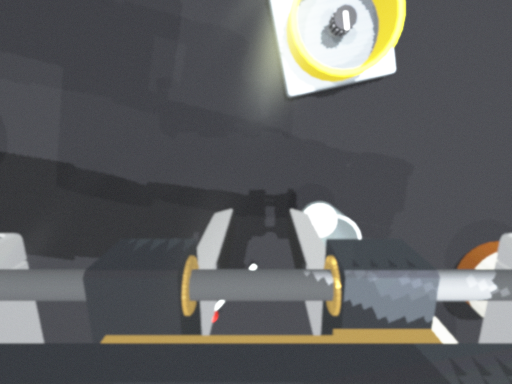

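The clamp view shows the cell upright between the red pad and the V stop, with its cone at (296.9,215.4), unchanged by the release. Everything else looks in place. I'll check the knob pointer's angle after release.

Run:
```python
from h import *
def ang(f,box):
    w=load(f);p=w['pixels'];x0,x1,y0,y1=box
    g=p[y0:y1,x0:x1].min(2);m=(g>170).astype(np.uint8)
    k,l,st,ce=cv2.connectedComponentsWithStats(m);print(f,st[1:].tolist())
    i=1+np.argmax(st[1:,4]);ys,xs=np.nonzero(l==i)
    v=cv2.fitLine(np.c_[xs,ys].astype(np.float32),cv2.DIST_L2,0,.01,.01).ravel();c0=v[2:]+[x0,y0]
    a=onz(w,*(c0-6*v[:2]),74);b=onz(w,*(c0+6*v[:2]),74);d=b-a;return np.arctan2(d[1],d[0])%np.pi
r=ang('wrist9.png',(334,356,4,38)); a=ang('w6.png',(250,275,175,205))
print('after',r,'before',a,'diff mod pi',(a-r)%np.pi)
```

```text
wrist9.png [[0, 0, 22, 9, 85], [8, 6, 14, 28, 254], [0, 21, 1, 1, 1]]
w6.png [[10, 13, 5, 10, 36]]
after 1.4638486213718953 before 2.8523115136058452 diff mod pi 1.38846289223395
```

Run:
```python
from h import *
w=load('wrist9.png');p=w['pixels']
cv2.imwrite('pics/c12.png',cv2.resize(p[0:50,310:380],None,fx=10,fy=10,interpolation=cv2.INTER_CUBIC))
for th in(200,225,240):
    g=p[0:40,330:362].min(2);m=(g>th).astype(np.uint8);k,l,st,ce=cv2.connectedComponentsWithStats(m);print(th,st[1:].tolist(),ce[1:].round(1).tolist())
```

```text
200 [[0, 0, 32, 40, 687]] [[19.1, 17.4]]
225 [[0, 0, 32, 40, 455], [13, 10, 7, 20, 115]] [[20.1, 15.6], [15.8, 19.7]]
240 [[0, 0, 23, 11, 110], [13, 11, 7, 19, 108], [30, 13, 2, 3, 5], [25, 22, 7, 9, 37], [26, 34, 6, 6, 28]] [[7.3, 2.8], [15.9, 20.0], [30.4, 14.0], [29.0, 26.7], [29.1, 36.8]]
```

View pics/c12.png

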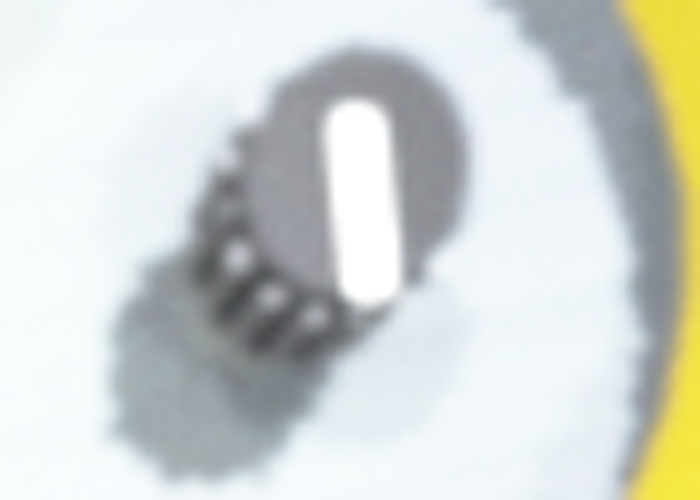

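The pointer runs from (355,110) to (372,295) in the crop, a tilt of 0.09 rad against 0.08 while gripped. The knob has kept its setting with little or no spring-back, so I'm handing in.

```bash
python3 -c "
from cell import manip
print(manip.sign_off())"
```

```text
the job is handed in; nothing more can be done
None
```

The copper-banded cell is standing upright on the white seat, clamped against the V stop. The job was handed in at about 36 s of the 72 s allowed.

- **Clamping:** I turned the knob clockwise 1.72 rad in a single grasp. The cell met the stop at about 1.39 rad. The final spring load is about 0.10 N m (12 N): joint-6 effort ended 0.096 N m above its free-turning level, and the wrist moment at the end of the turn was about 0.18 N m, including friction.
- **After letting go:** The cell's cone stayed put at (296.9, 215.4) in the scene view. The knob pointer moved only about 0.01 rad, with no clear spring-back. The gripper was clear and touching nothing.
- **Guard and other things:** The fingers went down inside the collar, about 1 mm off its axis, and there was no sign of touching it. The spare, washer, beaker and look-alikes look unmoved in the last picture, though I did not measure them again.

Some checks disagreed or were weak:
- **Wrist camera:** It read about 2 mm off sideways, so I used relative alignment there.
- **Moment readings:** They were noisy, about ±0.04 N m. I relied mainly on joint-6 effort and on the cell ceasing to move.
- **Upward force:** A steady 6 N or so showed on the tool while it gripped the knob, and it went away on release.
- **Pointer angle:** An automatic before/after comparison gave 1.39 rad, but its mask had picked up the well floor. I compared enlarged crops by eye instead.

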